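# Clamp a booklet under the presser foot of a bindery sewing machine

## Task

Set the booklet up for side-stitching on the sewing machine: raise the presser foot with the lifting lever at the back of the head until the lever stays up by itself, slide the booklet in under the foot until you feel its spine come up flush against the edge guide, then put the lever fully down so that the foot clamps the booklet there. Do not push the edge guide off its setting, and leave the other things on the machine and the table where they are.

Things in the scene. Friction and masses are not known exactly. Their poses are not given: they have to be found in the camera images.
- machine: off-white flat-bed sewing machine with a white extension table clipped on, fixed. Origin on the table straight below the needle; z up, +x from the needle to pillar and handwheel, +y to the back (the lever's side). Level top of bed and extension at z = 55 mm, x -215..300, y -110..110 mm. Arm x 34..185, y -32..36, z 206..270 mm; pillar x 165..250, y -50..50 mm, as high; handwheel to x = 300 mm
- head (a point): middle of the underside of the machine's head, 155 mm above the table, own axes as the machine's. The head is a block reaching 36 mm to -x, 34 mm to +x, 41 mm to -y and 42 mm to +y (its back face) of this point, and up to 275 mm above the table. Below it are only the lifting lever, the needle, the presser bar and the foot
- lifter (a joint): lifting lever of the presser foot, rad: 0 = fully down (55 deg below level, pointing back and down), 1.35 = fully up at its stop (22 deg above level). It lifts against a spring (7 N at the tip at first, then less); past 1.05 it goes over centre, springs on to 1.35 and stays up; let go below that, it drops. To lower: press the tip down, about 3 N, until over centre; then it snaps down
- lifter_tip (a point): middle of the flat finger pad at the end of the steel lifting lever, 70 mm from its hinge. The pad is 20 mm wide (along the hinge) and 6 mm thick and ends 15 mm beyond this point in a rounded 8 mm lip; own +y points out along the lever. When down, this point is only 15 mm behind the head's back face and 108 mm above the table, so the head bars an upright gripper
- lifter_hinge (a point): hinge of the lifting lever, at x = 0, y = 18, z = 165 mm of the machine; its axis is the machine's x; the lever swings in the plane of the machine's y and z
- foot_sole (a point): underside of the steel presser foot (18 mm along the machine's x, 36 mm along y) straight below the needle; on the bed when the lever is down, 10 mm above it when the lever is up; lowered, it presses down with about 14 N
- guide_slot (a point): middle of the bed slot that holds the edge guide ('guide'), a straight steel angle 14 mm high on the pillar side of the foot, set anew each time: its face, looking to the machine's -x, stands 16 to 30 mm beyond the needle, parallel to machine y, from y = -90 to +40 mm; the guide's own origin is on that face at y = 0. Its setting is not given: feel for it. It slips along x if pushed with over 12 N
- booklet_center (a point): middle (half-way up) of the loose A6 booklet with stiff grey cover and a paper label: 105 mm (own x) by 148 mm (own y), 6 mm thick, about 70 g, lying flat on the extension table on the free side (-x) of the needle; own +x points to its spine
- booklet_spine (a point): middle of the booklet's spine edge, 52.5 mm from its centre along own +x, half-way up
- weight: bystander: dark steel pressing weight 60 x 45 x 30 mm with a brass knob, on the bed below the arm; origin at its underside
- bone_folder: bystander: off-white flat folder 150 x 22 x 5 mm lying on the front part of the bed; origin at its underside
- thread_cone: bystander: cone of thread 68 mm across, 120 mm high, standing on the table; origin at its underside
- glue: bystander: white glue bottle 70 mm across, 170 mm high; origin at its underside
- done_pile: bystander: pile of finished booklets 105 x 148 x 42 mm on the table; origin at its underside
- book: bystander: brown book 140 x 210 x 34 mm lying on the table; origin at its underside
- hammer: bystander: hammer lying on the table; origin at the middle of its underside
- brush_jar: bystander: white jar 80 mm across, with brushes standing 200 mm high; origin at its underside
Not all that is in view belongs to the job. What is meant by the part that bears booklet_center is not green, and is the smaller of those in its own colour.

How it is judged:
On the way, in this order (a step that is already met when the one before it is completed fails the run):
1. the lifting lever is up past its over-centre point and the presser foot stands raised, while the booklet is still clear of the guide (value of joint lifter above 1.25 rad and x of booklet_spine in the frame of guide below -0.01 m), for 0.3 s.
2. with the foot still raised, the booklet's spine is pushed up against the edge guide (touching it with over 0.5 N, within 2 mm of its face, parallel within 2.5 degrees) (contact force between booklet and guide above 0.5 N and value of joint lifter above 1.15 rad and x of booklet_spine in the frame of guide between -0.002 and 0.002 m and angle between the x axis of booklet_spine and the x axis of guide, either way round below 0.044 rad), for 0.02 s.
At the end, for the whole second after the job is handed in: the lifting lever is fully down (within 0.08 rad), the foot presses on the booklet with more than 5 N, the booklet's spine lies along the edge guide (within 2 mm, parallel within 2.5 degrees) and the booklet is at rest (value of joint lifter below 0.08 rad and contact force between foot and booklet above 5 N and x of booklet_spine in the frame of guide between -0.002 and 0.002 m and angle between the x axis of booklet_spine and the x axis of guide, either way round below 0.044 rad and linear speed of booklet below 0.01 m/s); the robot touches nothing.
It fails at once if the edge guide is shifted from its setting by more than 1.5 mm (distance of guide from where it was at the start of the episode above 0.0015 m).
It fails at once if a bystander is pushed more than 20 mm from its place (distance of any of weight, bone_folder, thread_cone, glue, done_pile, book, hammer, brush_jar from where it was at the start of the episode above 0.02 m).
It also fails if it takes over 66 s, if anything falls off the work surface, if the arm or the gripper's body presses on something with over 40 N, if the wrist force passes 120 N, or if a joint passes its speed limit or range.

## Robot

A 6-joint arm with a two-finger parallel gripper is mounted at the origin on the work surface. World frame = base frame: x ahead of the robot, y to its left, z up, the work surface at z = 0. Lengths are in m, angles in rad, forces in N, time in s.
With the tool pointing down it reaches from about 0.4 to 0.825 m from the base axis. Payload 7 kg.
Tool frame: the origin (TCP) lies at the very end of the fingers, on their centre line; the grasp point (between the pads) lies 19 mm behind it (arm.grip_point_offset is the distance from the TCP to the grasp point, in m); z points along the fingers, y is the line along which they close (so a half turn about z gives the same grasp; the last joint's range is limited). The gripper opens to 88 mm and grips with 3 to 60 N. Pads are 19 mm wide; open, the fingers measure 130 mm over their backs; the gripper's body (78 mm by 193 mm) begins 47 mm behind the grasp point.
Start: joints at [1.474, 0.359, 0.012, 0, -1.224, -0.288], TCP at [0.253, 0.626, 0.227] pointing down, gripper open.
Joint ranges: [-3.07, 3.07], [-1.43, 2.12], [-1.02, 1.25], [-3.03, 1.67], [-3.05, -0], [-3.03, 3.03]. Speed limits (rad/s): [2.39, 2.39, 3.01, 3.14, 3.14, 3.14].

## Interface

Orientations are given as [roll, pitch, yaw] about the fixed x, y, z axes, in that order (R = Rz(yaw) Ry(pitch) Rx(roll)).
In Python, from station import arm, cams gives the robot as it stands.
- The arm moves only by the shell command python3 -m handwheel 'ROWS' [FORCE]. ROWS is JSON, a list that holds one entry, the list of rows, each a list of 7 numbers: the shift along the tool's x, y, z normalised to -1 to 1, where 1 is 0.08 m, then the turn, a rotation vector about the tool's x, y, z normalised to -1 to 1, where 1 is 0.5 rad, then the closure in counts, from 0 (fully open) to 255 (shut). In form: [[[x, y, z, wx, wy, wz, hand], ...]]. A call has 1 to 5 rows; each row is the pose to reach, as a shift and turn from the pose commanded when the call began, along the tool's axes at that moment; what a row does not reach only later rows make up. A row lasts 1/8 s, in which the tool goes at most 62.5 mm and 10.7 degrees, less where a joint would pass 70% of its speed; a pose out of reach is approached as far as the arm can. A call with a number of a shift or a turn outside -1 to 1 is refused whole. A call with a gripper value outside its range is refused whole. The fingers move at their own pace and stop on an object; FORCE is the grip in N (left out, the last holds). Time passes only in rows, so rows that repeat a pose let the fingers close. It gives the time, the measured TCP pose, the force, the opening and the grip force at its end, in the units of the state.
- arm.get_state(): the state, without advancing time (a new reading comes with each control period).
- cams.grab_frame(name): name is "scene" or "top" or "wrist"; returns the picture (400x640x3 uint8, blue, green, red); there is no depth.
- cams.camera_info(name): a dict with "camera_matrix" (3x3 intrinsics, pixels), "R" (3x3) and "t" (3): a world point X has camera coordinates R X + t; the wrist camera has in their place "hand_eye" (4x4, takes a point from camera to tool coordinates, whose origin is the TCP and whose axes are the flange's). Camera axes: x right, y down, z forward; pixel columns grow to the right and rows downward; lengths in m; the calibration is good to about 2 mm. A picture is of the moment at which its call begins: read the wrist's pose just before it. camera_info takes no time and is no camera call.
- arm.job_done(): hands the job in; it is judged then, once.
The state is a dict: "t": time; "q": joint angles; "qd": joint speeds; "joint_efforts": joint torques, N m; "eef_pos": TCP position; "ee_rot": TCP orientation; "force": force on the tool from outside, world axes, zero at the start; "moment": the same for the moment, N m; "width": finger opening in m; "gripper_force": force on a finger pad.
Only numpy, scipy, OpenCV 4.12 (cv2) and the standard library are available. Lean on these libraries where they do the work, as an engineer would, in place of code of your own. Each camera call takes 0.05 s, during which the arm holds its last target. There are 200 camera calls.

## Working session

There is one attempt and no reset: what is moved stays moved. The work goes in short steps, Python scripts to look and compute and a shell command to move; the robot and the scene stay as the last step left them, time stands still between calls to the robot, and variables do not carry over. Pictures are saved under pics/ and viewed, at most 10 in all, crops included, and the job is handed in when it is done.

```bash
ls; mkdir -p pics; python3 - <<'E'
from station import arm,cams
import cv2,numpy as np
np.set_printoptions(precision=4,suppress=True)
s=arm.get_state();print(s)
for n in("scene","top","wrist"):
    f=cams.grab_frame(n);cv2.imwrite(f"pics/{n}0.png",f);print(n,cams.camera_info(n))
E
```

```text
pics
{'t': 0.0, 'q': array([ 1.4741,  0.3594,  0.011 , -0.0004, -1.2241, -0.2881]), 'qd': array([ 0.0006, -0.0012,  0.001 , -0.0001, -0.0012, -0.0011]), 'joint_efforts': array([  0.0009, -58.2718,  29.3067,   6.9972,   0.007 ,  -0.0002]), 'eef_pos': array([0.2532, 0.6251, 0.2256]), 'ee_rot': array([ 3.1399, -0.0002, -0.3849]), 'force': array([ 0.1981,  0.3391, -0.3114]), 'moment': array([ 0.0478,  0.0058, -0.0178]), 'gripper_force': 0.0, 'width': 0.08748900223678517}
scene {'camera_matrix': array([[469.1862,   0.    , 327.9721],
       [  0.    , 469.1862, 189.6839],
       [  0.    ,   0.    ,   1.    ]]), 'R': array([[ 0.8318,  0.5546,  0.0215],
       [ 0.3813, -0.5428, -0.7483],
       [-0.4033,  0.6307, -0.663 ]]), 't': array([-0.3933, -0.0849,  1.6461])}
top {'camera_matrix': array([[473.5746,   0.    , 328.3106],
       [  0.    , 473.5746, 200.2088],
       [  0.    ,   0.    ,   1.    ]]), 'R': array([[-0.0187, -0.9998,  0.0084],
       [-0.9975,  0.0181, -0.0676],
       [ 0.0675, -0.0096, -0.9977]]), 't': array([-0.029 ,  0.4706,  1.691 ])}
wrist {'camera_matrix': array([[298.076 ,   0.    , 315.7138],
       [  0.    , 298.076 , 196.1469],
       [  0.    ,   0.    ,   1.    ]]), 'hand_eye': array([[-0.0005, -0.9648, -0.2628,  0.0712],
       [ 1.    , -0.0006,  0.0004, -0.001 ],
       [-0.0005, -0.2628,  0.9648, -0.1578],
       [ 0.    ,  0.    ,  0.    ,  1.    ]])}
```

View pics/scene0.png

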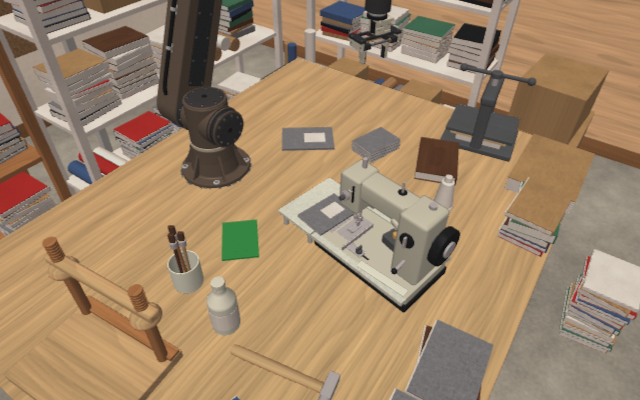

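View pics/top0.png

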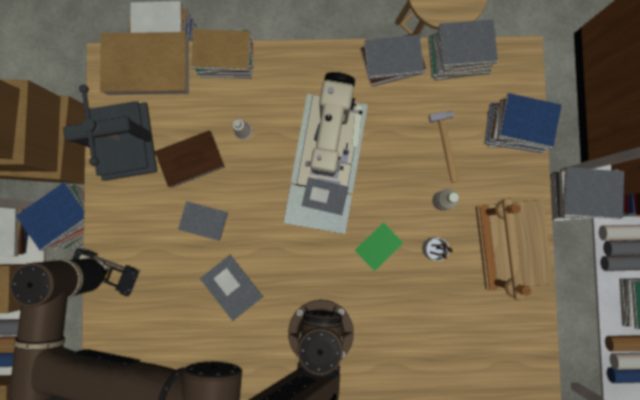

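The top view shows the machine's pillar at top (340,80) and the extension at the bottom (320,210).

Things that could be taken for the booklet:
- the grey labelled cover on the extension, at top (322,195) and scene (325,213)
- a larger grey labelled cover on the table, at top (231,287)
- the green cover, at top (379,246)
- the grey done_pile, at top (203,221)

I choose the grey one on the extension, because it is the smaller of the two grey labelled covers, and check it in one close crop.

```bash
cat > h.py <<'E'
import numpy as np,cv2
from scipy.spatial.transform import Rotation as Rot
from station import arm,cams
np.set_printoptions(precision=4,suppress=True)
def cam(n,s=None):
    i=cams.camera_info(n);K=i["camera_matrix"]
    if n!="wrist": return K,i["R"],i["t"]
    s=s or arm.get_state();H=i["hand_eye"];Rt=Rot.from_euler("xyz",s["ee_rot"]).as_matrix()
    Rc=Rt@H[:3,:3];c=Rt@H[:3,3]+s["eef_pos"]
    return K,Rc.T,-Rc.T@c
def ray(C,uv,z):
    K,R,t=C;o=-R.T@t;uv=np.atleast_2d(uv).astype(float)
    d=(R.T@np.linalg.inv(K)@np.c_[uv,np.ones(len(uv))].T).T
    return o+d*((z-o[2])/d[:,2])[:,None]
def proj(C,X):
    K,R,t=C;p=(np.atleast_2d(X)@R.T+t)@K.T
    return p[:,:2]/p[:,2:]
E
python3 - <<'E'
from h import *
t=cv2.imread("pics/top0.png");s=cv2.imread("pics/scene0.png")
a=cv2.resize(t[65:240,275:380],None,fx=3.3,fy=3.3,interpolation=cv2.INTER_CUBIC)
b=cv2.resize(s[150:310,272:470],None,fx=2.3,fy=2.3,interpolation=cv2.INTER_CUBIC)
im=np.zeros((max(a.shape[0],b.shape[0]),a.shape[1]+b.shape[1],3),np.uint8)
im[:a.shape[0],:a.shape[1]]=a;im[:b.shape[0],a.shape[1]:]=b
print(im.shape,a.shape);cv2.imwrite("pics/c1.png",im)
C=cam("top")
for z,p in((.055,[(285,224),(348,233),(305,94),(367,103)]),(.003,[(202,277),(232,255),(262,296),(233,319)])):print(ray(C,p,z))
E
```

```text
(578, 801, 3) (578, 346, 3)
[[ 0.3865  0.1162  0.055 ]
 [ 0.3509 -0.1042  0.055 ]
 [ 0.8494  0.0389  0.055 ]
 [ 0.813  -0.1821  0.055 ]]
[[0.2032 0.4201 0.003 ]
 [0.2796 0.3123 0.003 ]
 [0.1316 0.2059 0.003 ]
 [0.0526 0.3099 0.003 ]]
```

View pics/c1.png

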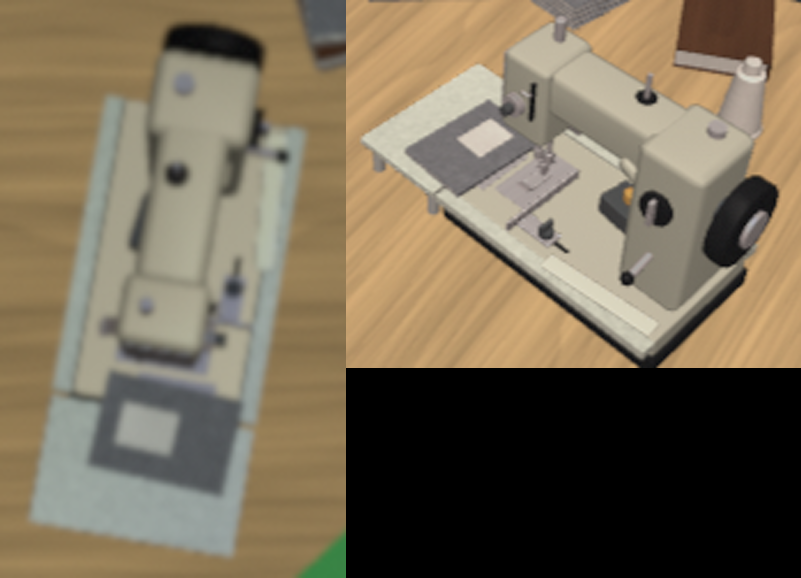

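The crop confirms the choice: the booklet with its paper label lies on the extension, with crop corners (112,371), (241,402), (221,495) and (89,464). The lever tip is probably at crop (108,325), left of the head. Now I'll work out the poses.

```bash
python3 - <<'E'
from h import *
T=cam("top");S=cam("scene")
f=lambda p:np.array(p)/3.3+[275,65]
g=lambda p:(np.array(p)-[346,0])/2.3+[272,150]
e=ray(T,f([(32,520),(232,555),(304,130),(107,96)]),.055);print("ext top",e)
e2=ray(S,g([(362,140),(480,66)]),.055);print("ext scene",e2)
for a in(e,e2):
    d=a[0]-a[-1] if len(a)==2 else a[0]-a[1]
    print("yaw short",np.arctan2(-d[0],d[1]) if d[1]>0 else np.arctan2(d[0],-d[1]))
d=e[3]-e[0];print("yaw long",np.arctan2(d[1],d[0]))
psi=-.163;R=np.array([[np.cos(psi),-np.sin(psi)],[np.sin(psi),np.cos(psi)]])
o=(e[0]+e[1])[:2]/2+R@[.215,0]
print("needle",o)
b=(ray(T,f([(112,371),(241,402),(221,495),(89,464)]),.061)[:,:2]-o)@R
print("booklet in machine top",b,"angles",np.arctan2(b[0]-b[1],1)[0]); 
d=b[0]-b[1];print("booklet yaw rel",np.arctan2(-d[0],d[1]), np.linalg.norm(d))
b=(ray(S,g([(487,101),(537,147),(460,193),(407,152)]),.061)[:,:2]-o)@R;print("scene",b)
print("lever blob",(ray(T,f([(108,325)]),.1)[:,:2]-o)@R)
for x,n in(((240,128),"cone"),((203,221),"pile"),((190,158),"book")):print(n,ray(T,[x],.05))
mp=lambda p:np.r_[o+R@np.array(p[:2]),p[2]]
print("head corner px",proj(T,[mp((-.036,.042,.275)),mp((0,.058,.108))]),f([(122,278),(108,325)]))
E
```

```text
ext top [[ 0.3915  0.1172  0.055 ]
 [ 0.3504 -0.0947  0.055 ]
 [ 0.808  -0.1824  0.055 ]
 [ 0.8489  0.0303  0.055 ]]
ext scene [[ 0.3594 -0.0965  0.055 ]
 [ 0.4027  0.1163  0.055 ]]
yaw short -0.1915280069815437
yaw short -0.20085507433900784
yaw long -0.1877192684821547
needle [ 0.5831 -0.0237]
booklet in machine top [[-0.0427  0.0468]
 [-0.0557 -0.0941]
 [-0.1569 -0.0871]
 [-0.1445  0.0564]] angles 0.012963218029564273
booklet yaw rel -0.09176372627387995 0.14147372411016296
scene [[-0.1395  0.0565]
 [-0.0334  0.0364]
 [-0.0488 -0.0914]
 [-0.1468 -0.087 ]]
lever blob [[0.0001 0.0561]]
cone [[0.7313 0.2725 0.05  ]]
pile [[0.4024 0.4044 0.05  ]]
book [[0.6265 0.4502 0.05  ]]
head corner px [[308.5438 167.4369]
 [307.0855 163.104 ]] [[311.9697 149.2424]
 [307.7273 163.4848]]
```

```bash
for i in 1 ; do :; done
python3 -m handwheel '[[[0.6,0.3,-0.2,0,0,0,110],[0.97,0.46,-0.3,0,0,0,110]]]' 
python3 -m handwheel '[[[0.6,0.3,-0.2,0,0,0,110],[0.97,0.46,-0.3,0,0,0,110]]]'
python3 -m handwheel '[[[0.6,0.3,-0.2,0,0,0,110],[0.97,0.46,-0.3,0,0,0,110]]]'
python3 -m handwheel '[[[0.6,0.3,-0.1,0,0,0,110],[0.97,0.46,-0.2,0,0,0,110]]]'
python3 -m handwheel '[[[0.6,0.3,0,0,0,0,110],[0.97,0.46,0,0,0,0,110]]]'
python3 -m handwheel '[[[0,0,0,0,0,0.35,110],[0,0,0,0,0,0.7,110],[0,0,0,0,0,0.95,110]]]'
python3 -m handwheel '[[[0,0,0,0,0,0.35,110],[0,0,0,0,0,0.7,110],[0,0,0,0,0,0.95,110]]]'
python3 -m handwheel '[[[0,0,0,0,0,0.35,110],[0,0,0,0,0,0.7,110],[0,0,0,0,0,0.9,110]]]'
python3 -c "from h import *;print(arm.get_state())"
```

```text
t: 0.4
eef_pos: [0.3123, 0.5612, 0.251]
ee_rot: [3.142, -0.0, -0.385]
force: [0.4, 0.0, -0.4]
width: 0.073
gripper_force: 0.0
t: 0.65
eef_pos: [0.3708, 0.4976, 0.2755]
ee_rot: [-3.141, -0.0, -0.385]
force: [0.8, 0.9, 0.2]
width: 0.0531
gripper_force: 0.0
t: 0.9
eef_pos: [0.429, 0.4343, 0.2995]
ee_rot: [-3.141, -0.0, -0.386]
force: [0.2, -0.4, 0.5]
width: 0.0499
gripper_force: 0.0
t: 1.15
eef_pos: [0.4868, 0.3709, 0.3147]
ee_rot: [3.141, 0.0, -0.386]
force: [0.6, 0.2, 0.4]
width: 0.0498
gripper_force: 0.0
t: 1.4
eef_pos: [0.545, 0.3076, 0.3144]
ee_rot: [3.141, 0.0, -0.386]
force: [0.3, 0.6, -0.1]
width: 0.0499
gripper_force: 0.0
t: 1.78
eef_pos: [0.5439, 0.3091, 0.3142]
ee_rot: [3.141, 0.0, -0.865]
force: [-0.7, -0.2, 0.2]
width: 0.0501
gripper_force: 0.0
t: 2.15
eef_pos: [0.5438, 0.3093, 0.3142]
ee_rot: [3.141, -0.0, -1.34]
force: [-0.2, 0.3, -0.3]
width: 0.0497
gripper_force: 0.0
t: 2.52
eef_pos: [0.5438, 0.3093, 0.3142]
ee_rot: [3.141, -0.0, -1.789]
force: [-0.3, 0.9, -0.4]
width: 0.0498
gripper_force: 0.0
{'t': 2.525, 'q': array([ 0.8287,  0.237 ,  0.0387, -0.0002, -1.3732, -1.0471]), 'qd': array([-0.0005,  0.0013,  0.0003,  0.0011,  0.0013, -0.7643]), 'joint_efforts': array([ -0.0017, -49.8516,  30.5049,   7.2789,  -0.0567,   0.8242]), 'eef_pos': array([0.5438, 0.3093, 0.3142]), 'ee_rot': array([ 3.1411, -0.0005, -1.7892]), 'force': array([-0.316 ,  0.9205, -0.4328]), 'moment': array([ 0.0664, -0.0695, -0.0247]), 'gripper_force': 0.0, 'width': 0.049804078924412215}
```

```bash
cat >> h.py <<'E'
psi=-.19;c,s_=np.cos(psi),np.sin(psi)
MR=np.array([[c,-s_,0],[s_,c,0],[0,0,1]]);MO=np.array([.586,-.030,0])
def m2w(p):return MO+MR@np.asarray(p,float)
def w2m(p):return (np.asarray(p)-MO)@MR
def goto(tcp_m,RT_m=None,grasp=False):
    "print shift/turn (normalised tool units) from the present pose to a TCP target in machine axes"
    s=arm.get_state();R0=Rot.from_euler("xyz",s["ee_rot"]).as_matrix()
    R1=R0 if RT_m is None else MR@RT_m
    p=m2w(tcp_m)
    if grasp:p=p+R1[:,2]*arm.grip_point_offset
    print("shift",R0.T@(p-s["eef_pos"])/.08,"turn",Rot.from_matrix(R0.T@R1).as_rotvec()/.5)
def lever(tilt): # tool z pointing to -y and down, tilt from vertical
    z=np.array([0,-np.sin(tilt),-np.cos(tilt)]);y=np.array([-1.,0,0]);return np.c_[np.cross(y,z),y,z]
E
python3 -m handwheel '[[[0,0,0,0,0.35,-0.04,110],[0,0,0,0,0.7,-0.06,110],[0,0,0,0,0.8,-0.06,110]]]'
python3 -m handwheel '[[[0,0,0,0,0.35,0,110],[0,0,0,0,0.7,0,110],[0,0,0,0,0.77,0,110]]]'
python3 - <<'E'
from h import *
s=arm.get_state();f=cams.grab_frame("wrist");cv2.imwrite("pics/w1.png",f)
print(s["q"],s["eef_pos"],w2m(s["eef_pos"]));C=cam("wrist",s)
hinge=np.array([0,.018,.165])
print(proj(C,[m2w(p) for p in((0,.058,.108),(0,.0666,.0957),hinge,(-.036,.042,.155),(.034,.042,.155),(-.036,.042,.275),(.034,.042,.275))]))
goto((0,.12,.17),lever(.785),True)
E
```

```text
t: 2.9
eef_pos: [0.5435, 0.3106, 0.3119]
ee_rot: [3.133, -0.407, -1.751]
force: [-0.4, 0.2, -0.2]
width: 0.0497
gripper_force: 0.0
t: 3.28
eef_pos: [0.5433, 0.3105, 0.3102]
ee_rot: [3.128, -0.794, -1.744]
force: [0.4, -0.3, -0.5]
width: 0.0499
gripper_force: 0.0
[ 0.9921  0.6278  0.2697  0.2935 -1.9535 -1.1676] [0.5433 0.3105 0.3102] [-0.1062  0.3264  0.3102]
[[250.0214 131.0825]
 [250.7573 140.2667]
 [246.3564  85.125 ]
 [269.6154 101.6934]
 [222.9959 101.1165]
 [256.8523  20.9402]
 [196.1963  20.0917]]
shift [ 0.5659 -1.3248  3.3043] turn [ 0.0037 -0.0161  0.0218]
```

View pics/w1.png

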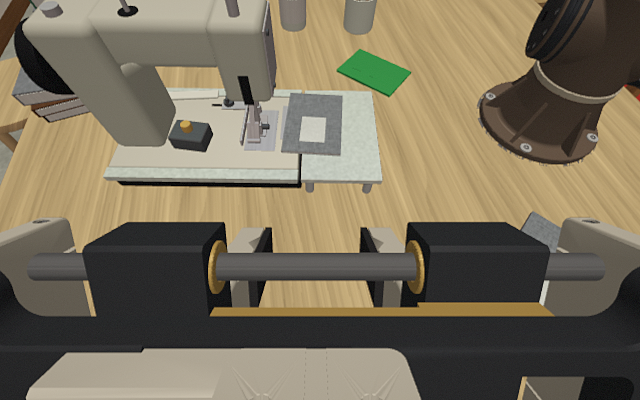

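The view shows the back of the machine, with the head at about (245,50), the lever/foot region around (250,90–145), the booklet at (312,125) and the weight at (190,133). The projections agree roughly, so I'll move closer and look again.

```bash

python3 -m handwheel '[[[0.1,-0.2,0.5,0,0,0,110],[0.15,-0.33,0.8,0,0,0,110]]]'|head -2
python3 -m handwheel '[[[0.1,-0.2,0.5,0,0,0,110],[0.15,-0.33,0.8,0,0,0,110]]]'|head -2
python3 -m handwheel '[[[0.1,-0.2,0.5,0,0,0,110],[0.15,-0.33,0.8,0,0,0,110]]]'|head -2
python3 -m handwheel '[[[0.1,-0.2,0.3,0,0,0,110],[0.12,-0.33,0.6,0,0,0,110],[0.12,-0.33,0.6,0,0,0,110]]]'
python3 - <<'E'
from h import *
s=arm.get_state();f=cams.grab_frame("wrist");cv2.imwrite("pics/w2.png",f)
cv2.imwrite("pics/w2c.png",cv2.resize(f[0:280,140:500],None,fx=2.2,fy=2.1))
print(s["q"],s["eef_pos"],w2m(s["eef_pos"]));C=cam("wrist",s)
hinge=np.array([0,.018,.165])
P=proj(C,[m2w(p) for p in((0,.058,.108),(0,.0666,.0957),hinge,(-.036,.042,.155),(.034,.042,.155))])
print(P,(P-[140,0])*[2.2,2.1])
E
```

```text
t: 3.58
eef_pos: [0.56, 0.2504, 0.2778]
t: 3.82
eef_pos: [0.5758, 0.1922, 0.2413]
t: 4.08
eef_pos: [0.5917, 0.1346, 0.2043]
t: 4.45
eef_pos: [0.6096, 0.0896, 0.1768]
ee_rot: [3.134, -0.783, -1.753]
force: [-0.3, -0.1, 1.0]
width: 0.0501
gripper_force: 0.0
[ 0.722   0.5855 -0.1641  0.4458 -1.4968 -1.0991] [0.6096 0.0896 0.1768] [0.0006 0.122  0.1768]
[[316.9386 200.9102]
 [316.8081 215.8192]
 [317.6374 120.9326]
 [364.2034 153.6115]
 [273.3866 153.1348]] [[389.265  421.9115]
 [388.9778 453.2202]
 [390.8023 253.9585]
 [493.2475 322.5842]
 [293.4505 321.5831]]
```

View pics/w2c.png

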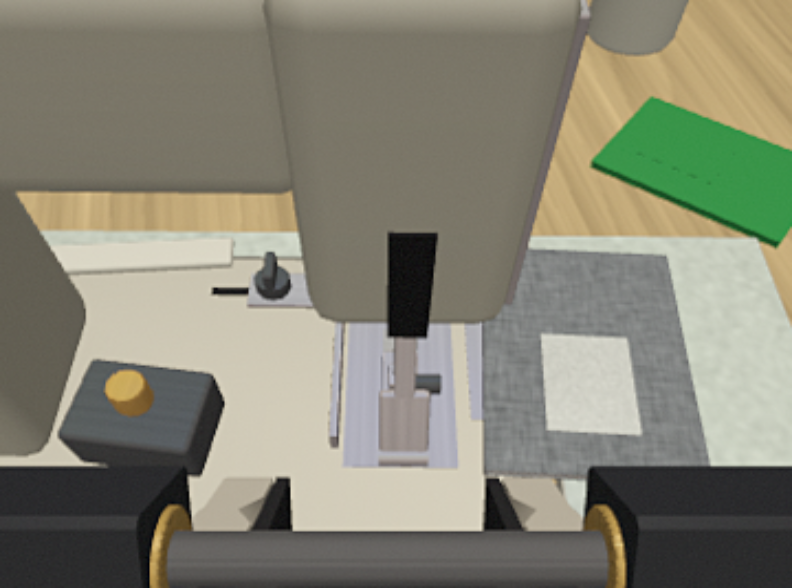

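The crop shows the lever pad at (403,425), 378–430 wide, with its lip at about y=460. That is 14 px right of the prediction, so the machine's origin shifts about 5.5 mm to -x. The guide strip is at (338,320–445), and the booklet's back corners are at (484,474) and (707,464).

```bash
sed -i 's/MO=np.array(.*/MO=np.array([.5804,-.0289,0])/' h.py
python3 - <<'E'
from h import *
C=cam("wrist");u=lambda p:np.array(p,float)/[2.2,2.1]+[140,0]
print("guide",w2m(ray(C,u([(343,335),(340,440),(331,440),(344,440)]),.069)))
print("bk",w2m(ray(C,u([(484,474),(707,464),(667,255),(484,340)]),.061)))
goto((0,.080,.130),lever(.785),True)
E
```

```text
guide [[ 0.0293 -0.0153  0.069 ]
 [ 0.0284  0.0475  0.069 ]
 [ 0.0326  0.0476  0.069 ]
 [ 0.0266  0.0475  0.069 ]]
bk [[-0.0382  0.0615  0.061 ]
 [-0.1428  0.0557  0.061 ]
 [-0.1528 -0.0817  0.061 ]
 [-0.0438 -0.0184  0.061 ]]
shift [-0.0359  0.0801  1.0357] turn [0.0015 0.005  0.0113]
```

```bash

python3 -m handwheel '[[[-0.03,0.08,0.5,0,0,0.01,110],[-0.036,0.08,1.0,0,0,0.01,110],[-0.036,0.08,1.0,0,0,0.01,110]]]'
python3 - <<'E'
from h import *
s=arm.get_state();goto((0,.058,.108),lever(.785),True)
f=cams.grab_frame("wrist");cv2.imwrite("pics/w3.png",f[40:400])
P=proj(cam("wrist",s),[m2w(p) for p in((0,.058,.108),(0,.0666,.0957))]);print(P-[0,40])
E
```

```text
t: 4.88
eef_pos: [0.5919, 0.038, 0.1175]
ee_rot: [3.136, -0.785, -1.757]
force: [0.6, 1.4, 0.7]
width: 0.0498
gripper_force: 0.0
shift [ 0.0035 -0.0175  0.4068] turn [ 0.0048 -0.0007  0.0054]
[[314.7471 191.4347]
 [314.6998 211.4663]]
```

View pics/w3.png

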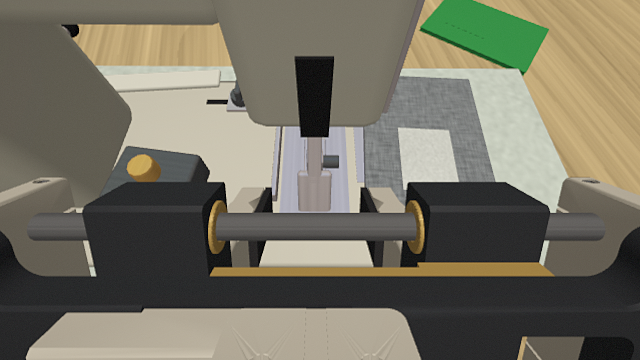

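The pad is centred between the fingers at (315,190), as predicted. I'll go in and grasp it.

```bash

python3 -m handwheel '[[[0,-0.01,0.25,0,0,0,110],[0,-0.015,0.41,0,0,0,110],[0,-0.015,0.41,0,0,0,110]]]'
python3 -m handwheel '[[[0,0,0,0,0,0,230],[0,0,0,0,0,0,230],[0,0,0,0,0,0,230],[0,0,0,0,0,0,230],[0,0,0,0,0,0,230]]]' 25
python3 - <<'E'
from h import *
s=arm.get_state();p=w2m(s["eef_pos"]+(-arm.grip_point_offset)*Rot.from_euler("xyz",s["ee_rot"]).as_matrix()[:,2]);print("grasp m",p)
h=np.array([0,.018,.165]);r=p-h;a0=np.arctan2(r[2],r[1]);rad=np.hypot(r[1],r[2]);print(np.degrees(a0),rad)
R=MR.T@Rot.from_euler("xyz",s["ee_rot"]).as_matrix()
for d in(15,30,45,60,72,79):
    a=a0+np.radians(d);q=h+[0,rad*np.cos(a),rad*np.sin(a)]
    print(d,q,R.T@(q-p-[p[0]*0-0+0-0+q[0]*0,0,0]-[q[0]-p[0],0,0])/.08)
E
```

```text
t: 5.3
eef_pos: [0.5901, 0.0165, 0.0949]
ee_rot: [3.139, -0.785, -1.757]
force: [0.7, 0.2, 0.3]
width: 0.0499
gripper_force: 0.0
t: 5.92
eef_pos: [0.5891, 0.0168, 0.0946]
ee_rot: [3.137, -0.785, -1.756]
force: [-6.6, 4.8, 2.8]
width: 0.0196
gripper_force: 25.0
grasp m [-0.0001  0.0598  0.1079]
-53.797724774040624 0.07070495720160802
15 [0.     0.0731 0.1207] [-0.0053  0.0004 -0.2307]
30 [0.     0.0827 0.1365] [ 0.0493  0.0009 -0.4548]
45 [0.     0.0879 0.1542] [ 0.1601  0.0016 -0.6572]
60 [0.     0.0883 0.1726] [ 0.3195  0.0023 -0.8241]
72 [0.     0.0852 0.1871] [ 0.4747  0.003  -0.9242]
79 [0.     0.082  0.1951] [ 0.5738  0.0033 -0.9669]
```

```bash

python3 -m handwheel '[[[-0.005,0,-0.23,0,0,0,230],[0.05,0,-0.455,0,0,0,230]]]'
python3 -m handwheel '[[[0.11,0,-0.2,0,0,0,230],[0.27,0,-0.37,0,0,0,230],[0.425,0,-0.47,0,0,0,230],[0.51,0,-0.51,0,0,0,230],[0.51,0,-0.51,0,0,0,230]]]'
python3 - <<'E'
from h import *
s=arm.get_state();p=w2m(s["eef_pos"]+(-arm.grip_point_offset)*Rot.from_euler("xyz",s["ee_rot"]).as_matrix()[:,2]);print("grasp m",p)
E
```

```text
t: 6.18
eef_pos: [0.5931, 0.0388, 0.1218]
ee_rot: [3.134, -0.785, -1.756]
force: [-1.5, -5.0, -10.5]
width: 0.0197
gripper_force: 25.0
t: 6.8
eef_pos: [0.5937, 0.0396, 0.1837]
ee_rot: [3.139, -0.784, -1.758]
force: [-11.1, 7.9, 2.5]
width: 0.0197
gripper_force: 25.0
grasp m [0.0001 0.083  0.197 ]
```

```bash

python3 -m handwheel '[[[0,0,0,0,0,0,110],[0,0,0,0,0,0,110],[0,0,0,0,0,0,110]]]'
python3 -m handwheel '[[[0,0,-0.5,0,0,0,110],[0,0,-0.95,0,0,0,110],[0,0,-0.95,0,0,0,110]]]'
python3 - <<'E'
from h import *
s=arm.get_state();f=cams.grab_frame("wrist");cv2.imwrite("pics/w4.png",f[0:300,120:520])
C=cam("wrist",s)
for d in(0,1.05,1.35):
    a=np.radians(-55)+d;print(d,proj(C,[m2w((0,.018+r*np.cos(a),.165+r*np.sin(a))) for r in(.07,.085)])-[120,0])
E
```

```text
t: 7.18
eef_pos: [0.595, 0.0389, 0.1818]
ee_rot: [3.14, -0.785, -1.757]
force: [0.3, -0.0, -0.2]
width: 0.0441
gripper_force: 0.0
t: 7.55
eef_pos: [0.6061, 0.0934, 0.2365]
ee_rot: [-3.14, -0.783, -1.758]
force: [-0.1, -0.8, -0.4]
width: 0.05
gripper_force: 0.0
0 [[198.6592 225.7274]
 [198.5771 237.6652]]
1.05 [[199.3829 227.105 ]
 [199.4581 243.6633]]
1.35 [[199.6423 210.5907]
 [199.7964 223.9226]]
```

View pics/w4.png

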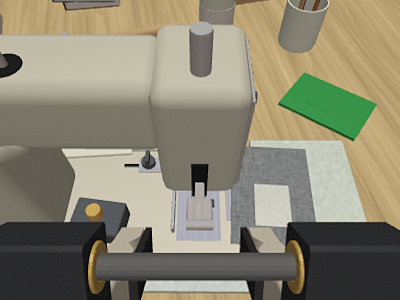

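The pad and lip are at (200,205–227), which matches the lever up at 1.35 (it would be about 238 if down). The booklet is untouched. Next I move to the -x side with the tool upright and the fingers wide open.

```bash

python3 -m handwheel '[[[0.04,0.4,-0.2,0,0,0,0],[0.06,0.7,-0.25,0,0,0,0]]]'|head -2
python3 -m handwheel '[[[0.04,0.4,-0.2,0,0,0,0],[0.06,0.7,-0.25,0,0,0,0]]]'|head -2
python3 -m handwheel '[[[0.04,0.4,-0.2,0,0,0,0],[0.06,0.7,-0.25,0,0,0,0]]]'|head -2
python3 -m handwheel '[[[0,0,0,0,-0.37,0,0],[0,0,0,0,-0.74,0,0],[0,0,0,0,-0.785,0,0]]]'|head -3
python3 -m handwheel '[[[0,0,0,0,-0.37,0,0],[0,0,0,0,-0.74,0,0],[0,0,0,0,-0.785,0,0]]]'|head -3
python3 -m handwheel '[[[0,0,0,0,0,0.37,0],[0,0,0,0,0,0.74,0],[0,0,0,0,0,0.785,0]]]'|head -3
python3 -m handwheel '[[[0,0,0,0,0,0.37,0],[0,0,0,0,0,0.74,0],[0,0,0,0,0,0.785,0]]]'|head -3
python3 -m handwheel '[[[0,0,0,0,0,0.37,0],[0,0,0,0,0,0.74,0],[0,0,0,0,0,0.785,0]]]'|head -3
python3 -m handwheel '[[[0,0,0,0,0,0.37,0],[0,0,0,0,0,0.74,0],[0,0,0,0,0,0.785,0]]]'|head -3
python3 - <<'E'
from h import *
print(arm.get_state()["q"])
goto((-.172,-.012,.12),np.c_[(-1,0,0),(0,1,0),(0,0,-1)])
E
```

```text
t: 7.85
eef_pos: [0.5507, 0.1122, 0.2521]
t: 8.1
eef_pos: [0.4974, 0.1337, 0.2702]
t: 8.35
eef_pos: [0.4444, 0.1548, 0.2878]
t: 8.72
eef_pos: [0.4453, 0.1535, 0.2896]
ee_rot: [-3.142, -0.385, -1.761]
t: 9.1
eef_pos: [0.445, 0.1531, 0.2882]
ee_rot: [3.14, 0.003, -1.762]
t: 9.48
eef_pos: [0.4453, 0.1546, 0.2864]
ee_rot: [3.139, -0.005, -2.151]
t: 9.85
eef_pos: [0.4455, 0.1547, 0.2869]
ee_rot: [3.141, -0.004, -2.541]
t: 10.22
eef_pos: [0.4457, 0.1547, 0.2872]
ee_rot: [3.141, -0.003, -2.932]
t: 10.6
eef_pos: [0.4457, 0.1546, 0.2875]
ee_rot: [-3.141, -0.003, 2.96]
[ 0.751  -0.0191 -0.3133 -0.0019 -1.2786 -2.5031]
shift [ 0.0748 -2.0833  2.0946] turn [-0.0011 -0.0054  0.0162]
```

```bash

python3 -m handwheel '[[[0.02,-0.4,0.1,0,0,0,0],[0.025,-0.7,0.2,0,0,0,0]]]'|head -2
python3 -m handwheel '[[[0.02,-0.4,0.1,0,0,0,0],[0.025,-0.7,0.2,0,0,0,0]]]'|head -2
python3 -m handwheel '[[[0.02,-0.4,0.1,0,0,0.01,0],[0.025,-0.68,0.2,0,0,0.016,0]]]'|head -2
python3 -m handwheel '[[[0,0,0.4,0,0,0,0],[0,0,0.7,0,0,0,0]]]'|head -2
python3 -m handwheel '[[[0,0,0.4,0,0,0,0],[0,0,0.8,0,0,0,0],[0,0,0.8,0,0,0,0]]]'
python3 - <<'E'
from h import *
s=arm.get_state();f=cams.grab_frame("wrist");cv2.imwrite("pics/w5.png",f)
print(s["q"],w2m(s["eef_pos"]));C=cam("wrist",s)
print(proj(C,[m2w(p) for p in((-.1428,.057,.061),(-.153,-.09,.061),(-.04,.061,.061))]))
goto((-.172,-.012,.0575),np.c_[(-1,0,0),(0,1,0),(0,0,-1)])
E
```

```text
t: 10.85
eef_pos: [0.433, 0.0991, 0.2712]
t: 11.1
eef_pos: [0.4204, 0.0439, 0.2553]
t: 11.35
eef_pos: [0.4081, -0.0092, 0.2393]
t: 11.6
eef_pos: [0.4081, -0.0086, 0.1826]
t: 11.98
eef_pos: [0.4067, -0.0088, 0.118]
ee_rot: [-3.139, -0.006, 2.949]
force: [-0.6, 0.5, 0.7]
width: 0.0879
gripper_force: 0.0
[ 0.4676  0.0196 -0.6952 -0.0023 -0.8626 -2.2299] [-0.1743 -0.013   0.118 ]
[[404.5481 249.2939]
 [215.9253 237.5434]
 [400.5719 357.9998]]
shift [-0.0179  0.0049  0.7752] turn [-0.0031 -0.0078 -0.0062]
```

View pics/w5.png

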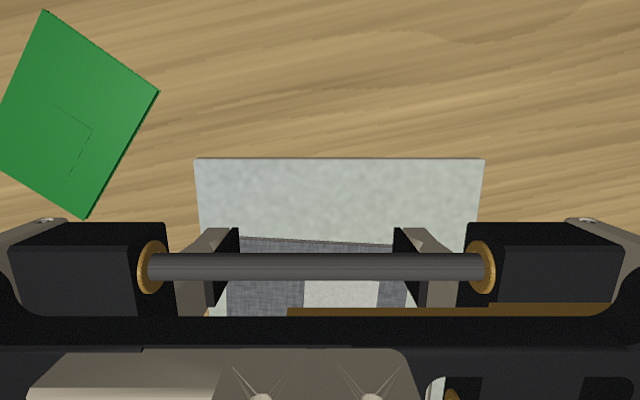

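The booklet's near edge runs from (240,236) to (393,244), and the extension's edge is at row 158. The fingers stand clear behind the booklet, so I descend.

```bash

python3 -m handwheel '[[[-0.01,0.005,0.4,0,0,0,0],[-0.01,0.005,0.68,0,0,0,0],[-0.01,0.005,0.75,-0.003,-0.007,-0.006,0],[-0.01,0.005,0.75,-0.003,-0.007,-0.006,0]]]'
python3 - <<'E'
from h import *
s=arm.get_state();print(s["ee_rot"],s["force"],w2m(s["eef_pos"]))
C=cam("top");f=cams.grab_frame("top");cv2.imwrite("pics/t2.png",f)
E
```

```text
t: 12.52
eef_pos: [0.4098, -0.0072, 0.0606]
ee_rot: [3.14, 0.002, 2.95]
force: [-0.7, -0.5, 0.1]
width: 0.0877
gripper_force: 0.0
[3.1397 0.0022 2.9502] [-0.6581 -0.4507  0.0523] [-0.1716 -0.0109  0.0606]
```

```bash

python3 -m handwheel '[[[0,0,0.04,0,0,0,0],[0,0,0.04,0,0,0,0]]]'
python3 -m handwheel '[[[-0.05,0,0,0,0,0,0],[-0.1,0,0,0,0,0,0],[-0.15,0,0,0,0,0,0],[-0.2,0,0,0,0,0,0]]]'
python3 -c "from h import *;s=arm.get_state();print(w2m(s['eef_pos']),s['force']@MR)"
```

```text
t: 12.82
eef_pos: [0.4094, -0.0073, 0.0568]
ee_rot: [3.14, 0.002, 2.949]
force: [-0.1, 0.5, -0.6]
width: 0.088
gripper_force: 0.0
t: 13.32
eef_pos: [0.4251, -0.0106, 0.0564]
ee_rot: [3.14, 0.001, 2.949]
force: [0.1, 0.1, 0.4]
width: 0.0877
gripper_force: 0.2
[-0.156  -0.0113  0.0564] [0.1045 0.1478 0.3661]
```

```bash

python3 -m handwheel '[[[-0.06,0,0,0,0,0,0],[-0.12,0,0,0,0,0,0],[-0.18,0,0,0,0,0,0],[-0.24,0,0,0,0,0,0],[-0.3,0,0,0,0,0,0]]]'
python3 -m handwheel '[[[-0.06,0,0,0,0,0,0],[-0.12,0,0,0,0,0,0],[-0.18,0,0,0,0,0,0],[-0.24,0,0,0,0,0,0],[-0.3,0,0,0,0,0,0]]]'
python3 - <<'E'
from h import *
s=arm.get_state();print(w2m(s['eef_pos']),s['force']@MR)
C=cam("wrist",s);f=cams.grab_frame("wrist");g=cams.grab_frame("top")
cv2.imwrite("pics/w6.png",np.hstack([cv2.resize(f,(480,300)),cv2.resize(g[120:230,270:385],(314,300),interpolation=cv2.INTER_CUBIC)]))
E
```

```text
t: 13.95
eef_pos: [0.4488, -0.0151, 0.0565]
ee_rot: [3.14, 0.001, 2.949]
force: [-0.6, 1.3, -0.6]
width: 0.0876
gripper_force: 0.1
t: 14.58
eef_pos: [0.4723, -0.0197, 0.0565]
ee_rot: [3.14, 0.001, 2.949]
force: [-0.4, -0.2, 0.1]
width: 0.0878
gripper_force: 0.1
[-0.1079 -0.0113  0.0565] [-0.3079 -0.2766  0.0618]
```

View pics/w6.png

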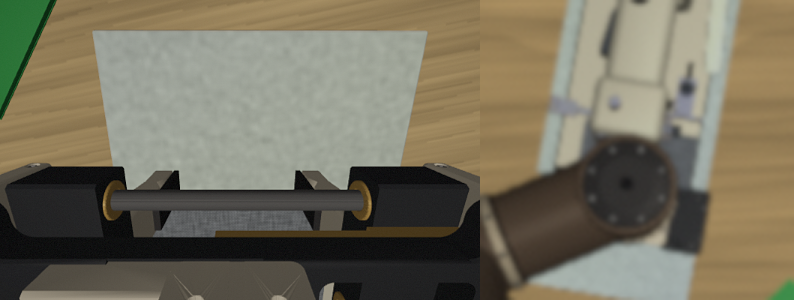

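Left half: the booklet's open edge (about (230,207)) runs square ahead of both fingers. Right half: the wrist covers the extension. I carry on slowly, watching the force.

```bash

python3 -m handwheel '[[[-0.04,0,0,0,0,0,0],[-0.08,0,0,0,0,0,0],[-0.11,0,0,0,0,0,0],[-0.12,0,0,0,0,0,0]]]'
python3 -m handwheel '[[[-0.0125,0,0,0,0,0,0],[-0.025,0,0,0,0,0,0],[-0.0375,0,0,0,0,0,0]]]'
python3 -c "from h import *;s=arm.get_state();print(w2m(s['eef_pos']),s['force']@MR,s['moment'])"
```

```text
t: 15.18
eef_pos: [0.4816, -0.0215, 0.0565]
ee_rot: [3.14, 0.001, 2.949]
force: [-0.7, -0.1, 0.4]
width: 0.0878
gripper_force: 0.2
t: 15.55
eef_pos: [0.4844, -0.0221, 0.0566]
ee_rot: [3.14, 0.001, 2.949]
force: [-0.7, 0.6, 0.5]
width: 0.0876
gripper_force: 0.1
[-0.0956 -0.0114  0.0566] [-0.7901  0.4513  0.4661] [ 0.0258 -0.0903 -0.0119]
```

```bash

python3 -m handwheel '[[[-0.0125,0,0,0,0,0,0],[-0.025,0,0,0,0,0,0],[-0.0375,0,0,0,0,0,0]]]'
python3 -c "from h import *;s=arm.get_state();print(w2m(s['eef_pos']),s['force']@MR,s['moment'])"
```

```text
t: 15.92
eef_pos: [0.4874, -0.0226, 0.0565]
ee_rot: [3.14, 0.001, 2.949]
force: [-0.5, 0.2, 0.3]
width: 0.0881
gripper_force: 0.2
[-0.0925 -0.0114  0.0565] [-0.5794  0.1181  0.2633] [ 0.024  -0.029  -0.0127]
```

```bash

python3 -m handwheel '[[[-0.0125,0,0,0,0,0,0],[-0.025,0,0,0,0,0,0]]]'
python3 -c "from h import *;s=arm.get_state();print(w2m(s['eef_pos']),s['force']@MR,s['moment'])"
```

```text
t: 16.18
eef_pos: [0.4894, -0.023, 0.0565]
ee_rot: [3.14, 0.001, 2.949]
force: [-0.1, -0.5, 0.5]
width: 0.0882
gripper_force: 0.2
[-0.0905 -0.0114  0.0565] [ 0.0339 -0.4924  0.4536] [ 0.0972 -0.042  -0.0024]
```

```bash

python3 -m handwheel '[[[-0.0125,0,0,0,0,0,0],[-0.0125,0,0,0,0,0,0]]]'
python3 -c "from h import *;s=arm.get_state();print(w2m(s['eef_pos']),s['force']@MR,s['moment'])"
```

```text
t: 16.42
eef_pos: [0.4904, -0.0232, 0.0566]
ee_rot: [3.14, 0.001, 2.949]
force: [-0.6, 0.6, 0.2]
width: 0.0874
gripper_force: 0.0
[-0.0894 -0.0114  0.0566] [-0.74    0.4721  0.1935] [ 0.0329 -0.1648  0.0328]
```

```bash

python3 -m handwheel '[[[-0.0125,0,0,0,0,0,0],[-0.0125,0,0,0,0,0,0]]]'
python3 -c "from h import *;s=arm.get_state();print(w2m(s['eef_pos']),s['force']@MR,s['moment'])"
```

```text
t: 16.68
eef_pos: [0.4913, -0.0234, 0.0566]
ee_rot: [3.14, 0.001, 2.949]
force: [-0.2, -0.4, 0.2]
width: 0.0876
gripper_force: 0.0
[-0.0885 -0.0114  0.0566] [-0.1116 -0.3843  0.2151] [ 0.048  -0.1558 -0.0175]
```

```bash

python3 -m handwheel '[[[-0.0125,0,0,0,0,0,0],[-0.0125,0,0,0,0,0,0]]]'
python3 -c "from h import *;s=arm.get_state();print(w2m(s['eef_pos']),s['force']@MR,s['moment'])"
```

```text
t: 16.92
eef_pos: [0.4923, -0.0236, 0.0566]
ee_rot: [3.14, 0.001, 2.949]
force: [0.4, -0.4, -0.1]
width: 0.0875
gripper_force: 0.0
[-0.0875 -0.0114  0.0566] [ 0.507  -0.3103 -0.1182] [ 0.0378 -0.1546 -0.0257]
```

```bash

python3 -m handwheel '[[[-0.0125,0,0,0,0,0,0],[-0.0125,0,0,0,0,0,0]]]'
python3 -c "from h import *;s=arm.get_state();print(w2m(s['eef_pos']),s['force']@MR,s['moment'])"
```

```text
t: 17.18
eef_pos: [0.4932, -0.0237, 0.0565]
ee_rot: [3.14, 0.001, 2.949]
force: [-0.7, 0.3, -1.0]
width: 0.0877
gripper_force: 0.3
[-0.0866 -0.0114  0.0565] [-0.7928  0.2024 -1.0359] [ 0.1792  0.0373 -0.0158]
```

```bash

python3 -m handwheel '[[[-0.0125,0,0,0,0,0,0],[-0.0125,0,0,0,0,0,0]]]'
python3 -c "from h import *;s=arm.get_state();print(w2m(s['eef_pos']),s['force']@MR,s['moment'])"
```

```text
t: 17.42
eef_pos: [0.4934, -0.0239, 0.0564]
ee_rot: [3.14, -0.0, 2.949]
force: [-4.3, 3.3, 2.4]
width: 0.0878
gripper_force: 2.6
[-0.0864 -0.0115  0.0564] [-4.8242  2.4762  2.4223] [ 1.0929  1.302  -0.0124]
```

```bash

python3 -m handwheel '[[[-0.0125,0,0,0,0,0,0],[-0.0125,0,0,0,0,0,0]]]'
python3 -c "from h import *;s=arm.get_state();print(w2m(s['eef_pos']),s['force']@MR,s['moment'])"
```

```text
t: 17.68
eef_pos: [0.4935, -0.024, 0.0564]
ee_rot: [3.14, -0.002, 2.949]
force: [-7.1, 6.7, 6.1]
width: 0.0878
gripper_force: 5.0
[-0.0863 -0.0115  0.0564] [-8.2859  5.2258  6.0723] [2.0539 2.6002 0.0405]
```

The force rises in both steps at TCP x = -0.0864. That puts the spine at about 0.028, which matches the guide face I measured by camera (0.0284). The booklet is flush at about 8 N, below the 12 N limit. I back off straight and return to the lever side.

```bash

python3 -m handwheel '[[[0.015,0,0,0,0,0,0],[0.03,0,0,0,0,0,0],[0.06,0,0,0,0,0,0],[0.2,0,0,0,0,0,0],[0.5,0,0,0,0,0,0]]]'
python3 -m handwheel '[[[0.5,0,-0.2,0,0,0,0],[0.6,0,-0.8,0,0,0,0]]]'|head -2
python3 -m handwheel '[[[0,0,-0.5,0,0,0,0],[0,0,-0.95,0,0,0,0]]]'|head -2
python3 -m handwheel '[[[0,0.4,-0.3,0,0,0,0],[0,0.85,-0.5,0,0,0,0]]]'|head -2
python3 -m handwheel '[[[0,0.4,-0.3,0,0,0,0],[0,0.85,-0.5,0,0,0,0]]]'|head -2
python3 -m handwheel '[[[0,0.4,0,0,0,0,0],[0,0.6,0,0,0,0,0]]]'|head -2
python3 - <<'E'
from h import *
s=arm.get_state();print(w2m(s["eef_pos"]),s["q"])
E
```

```text
t: 18.3
eef_pos: [0.4556, -0.0164, 0.0564]
ee_rot: [3.14, 0.001, 2.948]
force: [-0.3, 0.7, -0.5]
width: 0.0874
gripper_force: 0.0
t: 18.55
eef_pos: [0.404, -0.0084, 0.1189]
t: 18.8
eef_pos: [0.4079, -0.0074, 0.1981]
t: 19.05
eef_pos: [0.4213, 0.0597, 0.238]
t: 19.3
eef_pos: [0.4342, 0.1268, 0.2777]
t: 19.55
eef_pos: [0.4433, 0.1742, 0.2765]
[-0.173   0.1735  0.2765] [ 0.7888 -0.008  -0.3279 -0.0001 -1.2491 -2.551 ]
```

```bash

python3 -m handwheel '[[[0,0,0,0,0,-0.37,110],[0,0,0,0,0,-0.74,110],[0,0,0,0,0,-0.785,110]]]'|head -3
python3 -m handwheel '[[[0,0,0,0,0,-0.37,110],[0,0,0,0,0,-0.74,110],[0,0,0,0,0,-0.785,110]]]'|head -3
python3 -m handwheel '[[[0,0,0,0,0,-0.37,110],[0,0,0,0,0,-0.74,110],[0,0,0,0,0,-0.785,110]]]'|head -3
python3 -m handwheel '[[[0,0,0,0,0,-0.37,110],[0,0,0,0,0,-0.74,110],[0,0,0,0,0,-0.785,110]]]'|head -3
python3 -m handwheel '[[[0,0,0,0,0.37,0,110],[0,0,0,0,0.74,0,110],[0,0,0,0,0.785,0,110]]]'|head -3
python3 -m handwheel '[[[0,0,0,0,0.37,0,110],[0,0,0,0,0.74,0,110],[0,0,0,0,0.785,0,110],[0,0,0,0,0.785,0,110]]]'|head -3
python3 - <<'E'
from h import *
s=arm.get_state();print(w2m(s["eef_pos"]),s["q"]);goto((0,.138,.247),lever(.785),True)
E
```

```text
t: 19.92
eef_pos: [0.4432, 0.1725, 0.2764]
ee_rot: [3.141, 0.001, -2.942]
t: 20.3
eef_pos: [0.4435, 0.1727, 0.2766]
ee_rot: [3.141, 0.002, -2.553]
t: 20.68
eef_pos: [0.4436, 0.1729, 0.2767]
ee_rot: [-3.141, 0.002, -2.162]
t: 21.05
eef_pos: [0.4436, 0.1729, 0.2767]
ee_rot: [-3.141, 0.001, -1.77]
t: 21.42
eef_pos: [0.4436, 0.1743, 0.2748]
ee_rot: [-3.139, -0.397, -1.77]
t: 21.92
eef_pos: [0.4437, 0.1731, 0.2762]
ee_rot: [-3.138, -0.782, -1.769]
[-0.1724  0.1725  0.2762] [ 1.0058  0.3713 -0.2149  0.2624 -1.7261 -1.2629]
shift [ 0.0367 -2.1565  0.7939] turn [ 0.0042  0.0053 -0.0114]
```

```bash

python3 -m handwheel '[[[0.01,-0.4,0.1,0,0,0,110],[0.01,-0.72,0.26,0,0,0,110]]]'|head -2
python3 -m handwheel '[[[0.01,-0.4,0.1,0,0,0,110],[0.01,-0.72,0.26,0,0,0,110]]]'|head -2
python3 -m handwheel '[[[0.01,-0.4,0.1,0,0,-0.01,110],[0.01,-0.72,0.26,0,0.005,-0.01,110],[0.01,-0.72,0.26,0,0.005,-0.01,110]]]'
python3 - <<'E'
from h import *
s=arm.get_state();f=cams.grab_frame("wrist")
cv2.imwrite("pics/w7.png",cv2.resize(f[80:290,180:460],(800,600),interpolation=cv2.INTER_CUBIC))
np.save("pics/w7s.npy",np.r_[s["eef_pos"],s["ee_rot"]])
C=cam("wrist",s);a=np.radians(22)
P=proj(C,[m2w(p) for p in((0,.018+.07*np.cos(a),.165+.07*np.sin(a)),(0,.018+.085*np.cos(a),.165+.085*np.sin(a)),(.028,.03,.069),(.028,.04,.069),(.028,.055,.061))]);print(P,(P-[180,80])/.35)
goto((0,.082,.192),lever(.785),True)
E
```

```text
t: 22.18
eef_pos: [0.4984, 0.1465, 0.2642]
t: 22.42
eef_pos: [0.5522, 0.1199, 0.2503]
t: 22.8
eef_pos: [0.6051, 0.0929, 0.2352]
ee_rot: [-3.141, -0.783, -1.765]
force: [0.4, 0.3, -0.3]
width: 0.0498
gripper_force: 0.0
[[318.0129 211.0891]
 [318.2343 224.6134]
 [293.8589 217.6666]
 [293.597  225.2162]
 [293.6257 239.454 ]] [[394.3226 374.5401]
 [394.9551 413.1811]
 [325.3112 393.3333]
 [324.563  414.9034]
 [324.6447 455.5828]]
shift [-0.0043  0.0063  0.999 ] turn [ 0.0044  0.0045 -0.0049]
```

View pics/w7.png

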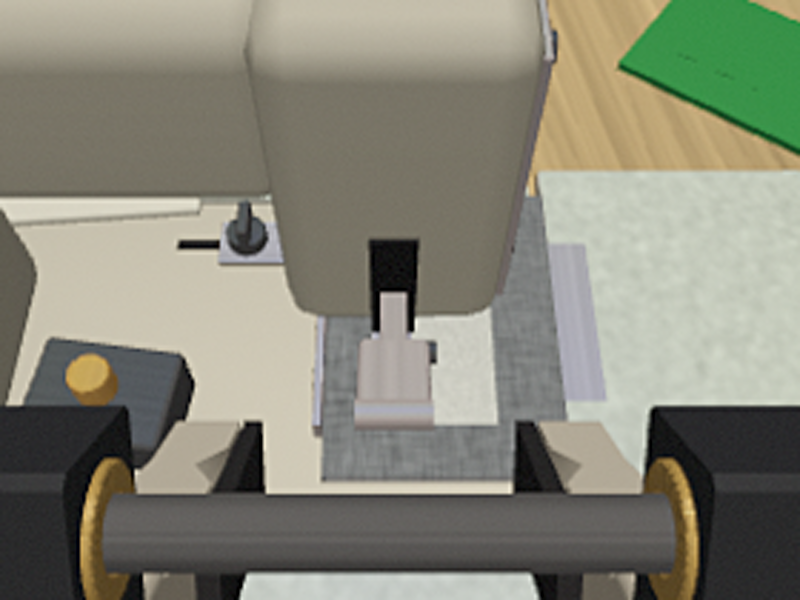

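The picture shows the lever up, with its pad at (394,375). The booklet's spine edge (about x=323) lies flush along the guide strip (about x=318, y 320–430). Now I grasp the pad and bring it down along the same arc.

```bash

python3 -m handwheel '[[[0,0,0.5,0,0,0,110],[0,0.005,1.0,0,0,0,110],[0,0.005,1.0,0,0,0,110]]]'
python3 -m handwheel '[[[0,0,0,0,0,0,230],[0,0,0,0,0,0,230],[0,0,0,0,0,0,230],[0,0,0,0,0,0,230]]]' 20
python3 - <<'E'
from h import *
s=arm.get_state();R=MR.T@Rot.from_euler("xyz",s["ee_rot"]).as_matrix()
p=w2m(s["eef_pos"])-arm.grip_point_offset*R[:,2];print("grasp m",p)
h=np.array([p[0],.018,.165]);r=p-h;a0=np.arctan2(r[2],r[1]);rad=np.hypot(r[1],r[2]);print(np.degrees(a0),rad)
for d in(12,24,36,48,60,70,77):
    a=a0-np.radians(d);print(d,R.T@(h+[0,rad*np.cos(a),rad*np.sin(a)]-p)/.08)
E
```

```text
t: 23.22
eef_pos: [0.5914, 0.0376, 0.1779]
ee_rot: [3.137, -0.786, -1.76]
force: [0.5, 0.4, 1.3]
width: 0.0501
gripper_force: 0.0
t: 23.72
eef_pos: [0.5934, 0.0401, 0.1782]
ee_rot: [3.139, -0.785, -1.758]
force: [-1.2, 1.7, 1.4]
width: 0.0195
gripper_force: 20.0
grasp m [-0.0002  0.0835  0.1915]
22.00615160044598 0.07068773156855945
12 [-0.1616 -0.0004  0.0895]
24 [-0.301  -0.0008  0.2107]
36 [-0.4122 -0.0011  0.3582]
48 [-0.4903 -0.0014  0.5256]
60 [-0.5319 -0.0016  0.7056]
70 [-0.5373 -0.0018  0.8595]
77 [-0.5251 -0.0019  0.9667]
```

```bash

python3 -m handwheel '[[[-0.16,0,0.09,0,0,0,230],[-0.3,0,0.21,0,0,0,230],[-0.41,0,0.36,0,0,0,230],[-0.49,0,0.525,0,0,0,230]]]'
python3 -m handwheel '[[[-0.04,0,0.18,0,0,0,230],[-0.045,0,0.335,0,0,0,230],[-0.035,0,0.44,0,0,0,230],[-0.03,0,0.45,0,0,0,230]]]'
python3 - <<'E'
from h import *
s=arm.get_state();R=MR.T@Rot.from_euler("xyz",s["ee_rot"]).as_matrix()
p=w2m(s["eef_pos"])-arm.grip_point_offset*R[:,2];print("grasp m",p,np.degrees(np.arctan2(p[2]-.165,p[1]-.018)))
E
```

```text
t: 24.22
eef_pos: [0.5931, 0.0385, 0.1192]
ee_rot: [3.138, -0.784, -1.757]
force: [0.8, 1.0, -2.8]
width: 0.0198
gripper_force: 20.0
t: 24.72
eef_pos: [0.5883, 0.0141, 0.0926]
ee_rot: [3.138, -0.785, -1.758]
force: [1.0, 6.1, -8.5]
width: 0.0194
gripper_force: 20.0
grasp m [-0.0003  0.057   0.1059] -56.57304460574054
```

```bash

python3 -m handwheel '[[[0,0,0,0,0,0,110],[0,0,0,0,0,0,110],[0,0,0,0,0,0,110]]]'
python3 -m handwheel '[[[0,0,-0.4,0,0,0,110],[0,0,-0.9,0,0,0,110],[0,0,-0.9,0,0,0,110]]]'
python3 - <<'E'
from h import *
s=arm.get_state();f=cams.grab_frame("wrist");C=cam("wrist",s)
# grip area: lever pad pixels vs. predicted, booklet spine edge vs. guide (numbers only)
hs=lambda a:proj(C,[m2w((0,.018+r*np.cos(a),.165+r*np.sin(a))) for r in(.07,.085)]).round(0)
print("down",hs(np.radians(-55)),"up",hs(np.radians(22)))
P=proj(C,[m2w((.0282,y,.061)) for y in(.045,.055)]).round().astype(int);print(P)
g=cv2.cvtColor(f,cv2.COLOR_BGR2GRAY)
for x,y in P:print(g[y,x-15:x+16])
x,y=hs(np.radians(-55))[0].astype(int);print("column",[tuple(f[v,x]) for v in range(y-20,y+24,4)])
E
```

```text
t: 25.1
eef_pos: [0.5882, 0.0137, 0.0939]
ee_rot: [3.139, -0.786, -1.759]
force: [-0.1, -0.4, -0.3]
width: 0.0439
gripper_force: 0.0
t: 25.48
eef_pos: [0.5997, 0.0664, 0.1462]
ee_rot: [-3.14, -0.783, -1.759]
force: [0.3, 0.1, -0.8]
width: 0.0499
gripper_force: 0.0
down [[318. 211.]
 [318. 228.]] up [[319. 177.]
 [320. 197.]]
[[287 221]
 [286 231]]
[198 199 199 198 199 198 200 200 208 160 101  94  95 120 124 125 129 124
 122 122 123 127 133 135 134 132 134 125 123 127 127]
[  0 210 207 199 199 199 199 198 198 199 199 200 205 176 137 125 129 128
 133 132 127 128 131 128 144 140 147 144 127 124 131]
column [(np.uint8(135), np.uint8(139), np.uint8(149)), (np.uint8(133), np.uint8(137), np.uint8(147)), (np.uint8(134), np.uint8(137), np.uint8(148)), (np.uint8(140), np.uint8(144), np.uint8(155)), (np.uint8(140), np.uint8(144), np.uint8(154)), (np.uint8(138), np.uint8(141), np.uint8(151)), (np.uint8(137), np.uint8(142), np.uint8(151)), (np.uint8(139), np.uint8(142), np.uint8(152)), (np.uint8(137), np.uint8(140), np.uint8(151)), (np.uint8(182), np.uint8(171), np.uint8(172)), (np.uint8(149), np.uint8(152), np.uint8(163))]
```

The lever pad's steel colour runs down to about row 229, where the down position puts the lip (228), so the lever is down. The spine edge lies within 2 px of the predicted flush line. The gripper is clear, so I hand in.

```bash
python3 -c "from station import arm;print(arm.job_done())"
```

```text
the job is handed in; nothing more can be done
None
```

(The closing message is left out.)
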